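Clip the snap hook onto the sliding lifting bow

TASK

Get the cover plate ready for hoisting: pick up the loose snap hook, press its sprung gate against one upright leg of the plate's lifting bow until the leg has passed inside and the gate has sprung shut. Then draw the hook back in line with the slots, the leg bearing in the bend of the hook, until the bow has slid up against the stop hidden under the plate and takes a pull of about one kilogram. Let go and leave the hook lying flat on the plate, gate shut and the leg home in the bend; never load the bow with more than 20 N, and leave the other things where they are.

Things in the scene. Friction and masses are not known exactly. Their poses are not given: they have to be found in the camera images.
- snap_hook: loose steel snap hook (carabiner type), 157 x 50 x 12 mm, 0.25 kg, lying flat. Origin on its underside at the rear of the loop; x along the shank to the bend, y to the gate side, z up. mm in this frame: loop of 12 mm bar; spine along y -22, x 0 to 46; rear cross bar at x -6; bend a half circle, centre-line radius 18.5, about (46, -3.5); tail ring to x -82
- hook_grip (a point): middle of the hook's shank, at hook (-30, 0, 6) mm, the place to grip it: straight, 16 mm wide (flat sides facing hook +y and -y), 12 mm thick, hook x -50 to -12; axes as the hook's
- hook_mouth (a point): where to press a bow leg in, at hook (30, 15, 0) mm, on the closed gate. The leg's centre should meet the gate at hook x 26 to 33; it first touches with its centre at hook y 24 and must get to about y 4 before it can go forward (hook +x) under the nose into the bend; the gate stops at y -1. The gate springs shut behind it beyond hook x 42
- hook_nose (a point): centre of the nose, the 12 mm round bar end of the bend beside the gate's tip, at hook (46, 15, 0) mm; the gap between nose and spine is 25 mm
- hook_bend (a point): at hook (53.5, -3.5, 0) mm: where a bow leg's centre lies when seated in the bend, bearing on its inner face (apex inner face at hook x 58.5, outer at 70.5)
- gate (a joint): gate of the hook, rad: 0 = shut, 0.75 = fully inwards (stop). An 8 mm bar pivoted about z at hook (0, 15) mm, shut along y 15, its round tip ending at hook x 40; it swings inwards (towards the spine). The spring always shuts it: 0.06 N m at 0, 0.12 N m more per rad (about 2 to 6 N at the leg)
- cover_plate: dark steel cover plate, fixed, 200 (x) x 150 (y) x 12 mm thick, on the table; origin at the centre of its underside, top face 12 mm above; z up. Two flush dark slots along its x, in which the bow's feet slide. The bow runs between two stops hidden under the plate, one each way; they are set differently each time (3 to 45 mm from where the bow starts) and can only be felt; either will do
- bow: lifting bow of 10 mm round steel bar standing on the plate: two vertical legs 60 mm apart (centre to centre, along its y), 61 mm high over the plate's top, rounded at the top; origin on the plate's top face midway between the legs, axes as the plate's. It slides stiffly along x, carrying both legs: friction about 4.5 N; rigid in all other directions
- leg_right (a point): centre of the bow's leg at y -30 mm of the bow, at the plate's top face; moves with the bow; either leg may be used
- leg_left (a point): centre of the bow's leg at y +30 mm of the bow, at the plate's top face; moves with the bow
- thread_spool: bystander: flat white spool of tape, 69 mm wide, 24 mm high, lying flat; origin at the centre of its underside
- small_tin: bystander: round blue tin, 71 mm wide, 42 mm high; origin at the centre of its underside

How it is judged:
By the outcome, as a careful person would: the job done as asked, in the order asked, and still so for the second after the job is handed in, with the robot touching nothing.
It also fails if it takes over 69 s, if anything falls off the work surface, if the arm or the gripper's body presses on something with over 40 N, if the wrist force passes 120 N, or if a joint passes its speed limit or range.

ROBOT

A 7-joint arm with a two-finger parallel gripper is mounted at the origin on a cart in front of the work surface, level with it; the furniture and walls round the work are solid. World frame = base frame: x ahead of the robot, y to its left, z up, the work surface at z = 0. Lengths are in m, angles in rad, forces in N, time in s.
With the tool pointing down it reaches from about 0.4 to 0.85 m from the base axis. Payload 10.4 kg.
Tool frame: the origin (TCP) lies midway between the tips of the shut fingers; the grasp point (between the pads) lies 19 mm behind it; z points along the fingers, y is the line along which they close (so a half turn about z gives the same grasp; the last joint's range is limited). The gripper opens to 87 mm and grips with 3 to 60 N. Pads are 19 mm wide; open, the fingers measure 117 mm over their backs; the gripper's body (75 mm by 190 mm) begins 51 mm behind the grasp point.
Start: joints at [1.314, 0.332, -0.065, 1.46, 0.022, 1.35, -0.088], TCP at [0.145, -0.608, 0.223] pointing down, gripper open.
Joint ranges: [-2.6, 2.6], [-0.5, 2.12], [-1.47, 1.34], [0.16, 2.42], [-1.27, 4.41], [0.06, 2.06], [-2.6, 2.6]. Speed limits (rad/s): [2.22, 2.22, 2.79, 2.79, 3.14, 3.14, 3.14].

INTERFACE

Orientations are given as a unit quaternion [x, y, z, w].
In Python, from bench import r gives the robot as it stands.
- The arm moves only by the tool arm_command, never from a script. Its argument "moves" is one flat list of numbers, 4 for each row, row after row: the shift along the tool's x, y, z in cm, then the turn about the tool's z in degrees. A call has 1 to 12 rows; each row shifts and turns the commanded pose from where the row before left it, along the tool's axes as they then stand; what a row does not reach is not made up. A row lasts 1/12 s, in which the tool goes at most 41.7 mm and 7.16 degrees, less where a joint would pass 70% of its speed; a pose out of reach is approached as far as the arm can. A call with a gripper value outside its range is refused whole. "fingers" is the opening in per cent of the stroke, from 0 (shut) to 100 (fully open), set as the call begins (left out, the last holds). The fingers move at their own pace and stop on an object; "squeeze" is the grip in N (left out, the last holds). Time passes only in rows, so rows that do not move let the fingers close. It gives the time, the measured TCP pose, the force, the opening and the grip force at its end, in the units of the state.
- r.read_state(): the state, without advancing time (a new reading comes with each control period).
- r.camera(name): name is "scene" or "top" or "wrist"; returns the picture (400x640x3 uint8, red, green, blue); there is no depth.
- r.camera_info(name): a dict with "fx", "fy", "cx", "cy" (pixels), "origin" and "attitude" of the camera in the world. Camera axes: x right, y up, looking along -z (the intrinsics and any distortion apply to the point x, -y, -z); pixel columns grow to the right and rows downward; lengths in m; the calibration is good to about 2 mm. A picture is of the moment at which its call begins: read the wrist's pose just before it. camera_info takes no time and is no camera call; for the wrist camera it gives the pose at the moment of the call.
- r.close_job(): hands the job in; it is judged then, once.
The state is a dict: "time": time; "joint_positions": joint angles; "joint_vel": joint speeds; "joint_torque": joint torques, N m; "ee_pos": TCP position; "eef_rot": TCP orientation; "ft_force": force on the tool from outside, world axes, zero at the start; "torque": the same for the moment, N m; "width": finger opening in m; "grip_force": force on a finger pad.
Only numpy, scipy, OpenCV 4.12 (cv2) and the standard library are available. Lean on these libraries where they do the work, as an engineer would, in place of code of your own. Each camera call takes 0.05 s, during which the arm holds its last target. There are 200 camera calls.

## Working session

There is one attempt and no reset: what is moved stays moved. The work goes in short steps, Python scripts to look and compute and a tool call to move; the robot and the scene stay as the last step left them, time stands still between calls to the robot, and variables do not carry over. Pictures are saved under pics/ and viewed, at most 13 in all, crops included, and the job is handed in when it is done.

Besides the shell and the picture viewer there is one more tool, called after "Call:" by a JSON object that holds its "fn" and its "kwargs". arm_command: Moves the arm, as the interface text tells. Its arguments: {"type":"object","properties":{"moves":{"type":"array"},"fingers":{"type":"number"},"squeeze":{"type":"number"}},"required":["moves"]}

```bash
mkdir -p pics; ls; python3 - <<'E'
from bench import r
import cv2
s=r.read_state(); print(s)
for n in("scene","top"):
    print(n,r.camera_info(n)); cv2.imwrite(f"pics/{n}0.png",r.camera(n)[:,:,::-1])
E
```

```text
pics
{'time': 0.0, 'joint_positions': array([ 1.31443465,  0.33289244, -0.0646931 ,  1.46095688,  0.02161228,
        1.3499267 , -0.08851107]), 'joint_vel': array([ 0.0005283 ,  0.00082034, -0.00096508,  0.00153722, -0.00108587,
        0.00033736,  0.00011561]), 'joint_torque': array([-5.97507624e-04, -6.23254967e+01,  2.41122994e-02, -3.89883506e+01,
       -6.13435660e-02,  4.01037850e-02,  1.34067259e-04]), 'ee_pos': array([ 0.14466493, -0.60761068,  0.22173367]), 'eef_rot': array([ 9.93176558e-01,  1.16618056e-01, -1.28606030e-04, -7.32517015e-04]), 'ft_force': array([-0.17018847,  1.27349928,  0.28494769]), 'torque': array([ 0.04638933,  0.02496272, -0.04686434]), 'grip_force': 0.0, 'width': 0.08714666972089205}
scene {'fx': 441.2011505542506, 'fy': 441.2011505542506, 'cx': 318.4989672386569, 'cy': 194.29300766644118, 'origin': array([0.03823033, 0.59805166, 0.84741449]), 'attitude': array([-0.1431709 ,  0.36883468,  0.85500487, -0.33530543])}
top {'fx': 500.71611997492346, 'fy': 500.71611997492346, 'cx': 318.6288240960489, 'cy': 204.5637841620363, 'origin': array([ 0.44296245, -0.03158313,  1.16056212]), 'attitude': array([ 0.05492138, -0.04421574, -0.70355684,  0.70713251])}
```

View pics/top0.png

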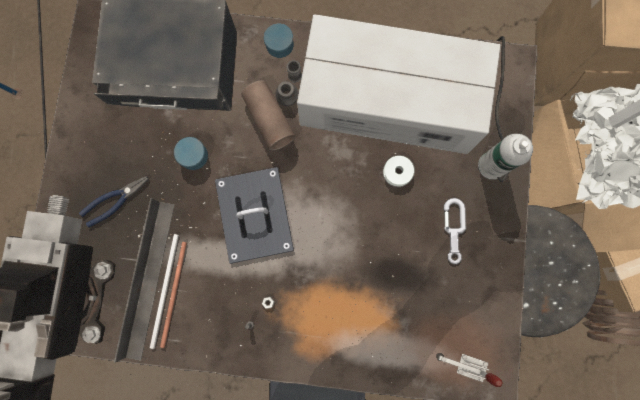

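View pics/scene0.png

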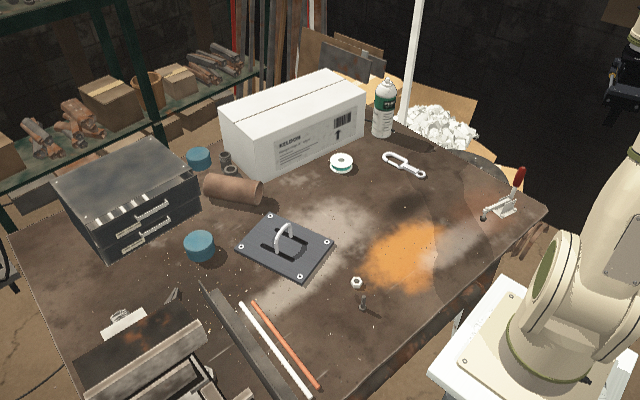

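The top view shows the hook near (455,230) with its bend upwards (bend about 455,202; tail 455,258), the plate at (256,216) with the bow at (253,211), the spool at (399,171) and the tin at (190,153). I'll enlarge the hook and the plate next.

```bash
cat > h.py <<'E'
from bench import r
import cv2, numpy as np
from scipy.spatial.transform import Rotation as R
def ray(ci,u,v,z):
    d=R.from_quat(ci["attitude"]).apply([(u-ci["cx"])/ci["fx"],-(v-ci["cy"])/ci["fy"],-1])
    o=np.array(ci["origin"]); return o+d*(z-o[2])/d[2]
def proj(ci,p):
    c=R.from_quat(ci["attitude"]).inv().apply(np.array(p)-ci["origin"])
    return np.array([ci["cx"]+ci["fx"]*c[0]/-c[2],ci["cy"]-ci["fy"]*c[1]/-c[2]])
E
python3 - <<'E'
from h import *
im=cv2.imread("pics/top0.png")
a=cv2.resize(im[190:270,415:495],(560,560),interpolation=cv2.INTER_CUBIC)[:, :280+100]
b=cv2.resize(im[165:265,212:298],None,fx=5.6,fy=5.6,interpolation=cv2.INTER_CUBIC)[:560,:420]
b=cv2.resize(im[165:265,212:298],(482,560),interpolation=cv2.INTER_CUBIC)
a=cv2.resize(im[190:270,435:475],(280,560),interpolation=cv2.INTER_CUBIC)
cv2.imwrite("pics/crop0.png",np.hstack([a,b]))
E
```

```text
(no output)
```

View pics/crop0.png

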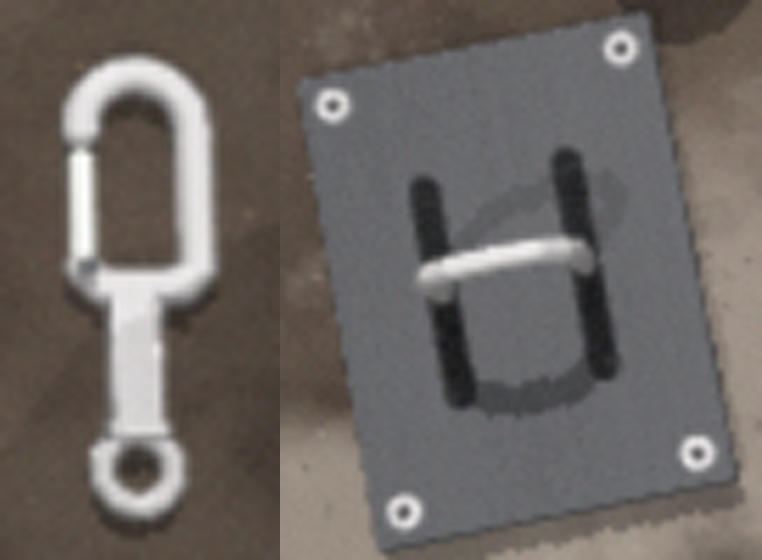

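```bash
python3 - <<'E'
from h import *
np.set_printoptions(precision=4,suppress=True)
ci=r.camera_info("top")
P=lambda u,v,z:ray(ci,u,v,z)[:2]
c=np.array([P(*p,.012) for p in[(215.6,179.6),(277.7,167.1),(293.8,251.3),(229.9,263.6)]])
print("plate",c.tolist(),c.mean(0))
d=c[0]+c[1]-c[2]-c[3]; print("sides",np.linalg.norm(d)/2,np.linalg.norm(c[0]+c[3]-c[1]-c[2])/2,"yaw",np.degrees(np.arctan2(d[1],d[0])))
l,rr=P(240.6,217.1,.012),P(267,212.9,.012);print("legs",l,rr,np.linalg.norm(l-rr))
a,t,s=P(454.6,198.1,.006),P(454.7,264.3,.006),P(454.4,242.1,.012)
print("hook",a,t,np.linalg.norm(a-t),s,"yaw",np.degrees(np.arctan2(*(a-t)[::-1])))
print("spool",P(399,171,.024),"tin",P(190,153,.042))
# yaw of tool axes
M=R.from_quat(r.read_state()["eef_rot"]).as_matrix();print(M)
print(r.camera_info("wrist"))
E
```

```text
plate [[0.663197337761423, 0.22787612016486983], [0.6934786836376454, 0.08285804852665056], [0.49692015342996065, 0.04251248851136018], [0.4681182089321713, 0.18826868646921063]] [0.5804 0.1354]
sides 0.19985778517440525 0.14835810650293738 yaw 11.538404400166002
legs [0.5751 0.1668] [0.5852 0.1058] 0.06181286587484433
hook [ 0.6224 -0.3295] [ 0.4696 -0.3248] 0.15288836774201692 [ 0.5198 -0.3242] yaw -1.7324067155536476
spool [ 0.6825 -0.199 ] tin [0.7194 0.2823]
[[ 0.9728  0.2317 -0.0004]
 [ 0.2317 -0.9728  0.0012]
 [-0.0001 -0.0013 -1.    ]]
{'fx': 279.66941135853847, 'fy': 279.66941135853847, 'cx': 316.5676174824588, 'cy': 198.967335570649, 'origin': array([ 0.2084, -0.5935,  0.3843]), 'attitude': array([-0.0956,  0.0763, -0.615 ,  0.779 ])}
```

The numbers check out: plate 200×148, legs 62 apart, hook length 153. I'm setting out above the hook.

Call:
{"fn": "arm_command", "kwargs": {"moves": [3.6,-1.56,0.5,0,3.6,-1.56,0.5,0,3.6,-1.56,0.5,0,3.6,-1.56,0.5,0,3.6,-1.56,0.5,0,3.6,-1.56,0.5,0,3.6,-1.56,0.5,0,3.6,-1.56,0.5,0,3.6,-1.56,0.5,0,3.6,-1.56,0.5,0,3.6,-1.56,0.5,0,3.6,-1.56,0.5,0]}}

```text
time: 1.1
ee_pos: [0.5228, -0.3244, 0.162]
eef_rot: [0.993, 0.117, -0.0, -0.0]
ft_force: [0.3, -0.4, 0.1]
width: 0.0872
grip_force: 0.0
```

Call:
{"fn": "arm_command", "kwargs": {"moves": [0,0,0,7,0,0,0,7,0,0,0,0,0,0,0,0], "fingers": 55}}

```text
time: 1.43
ee_pos: [0.5214, -0.3259, 0.1622]
eef_rot: [1.0, -0.004, -0.0, 0.0]
ft_force: [-0.8, -0.5, 0.5]
width: 0.068
grip_force: 0.0
```

```bash
python3 - <<'E'
from h import *
np.set_printoptions(precision=4,suppress=True)
s=r.read_state();print(s["time"],s["ee_pos"],R.from_quat(s["eef_rot"]).as_matrix(),s["width"],s["ft_force"])
ci=r.camera_info("wrist");im=r.camera("wrist")[:,:,::-1];cv2.imwrite("pics/w1.png",im)
print(ci)
E
```

```text
1.4333 [ 0.5214 -0.3259  0.1622] [[ 1.     -0.007  -0.0007]
 [-0.007  -1.     -0.    ]
 [-0.0007  0.     -1.    ]] 0.06796460418066694 [-0.8064 -0.4993  0.54  ]
{'fx': 279.66941135853847, 'fy': 279.66941135853847, 'cx': 316.5676174824588, 'cy': 198.967335570649, 'origin': array([ 0.587 , -0.3272,  0.3246]), 'attitude': array([ 0.0865, -0.087 ,  0.7042, -0.6993])}
```

View pics/w1.png

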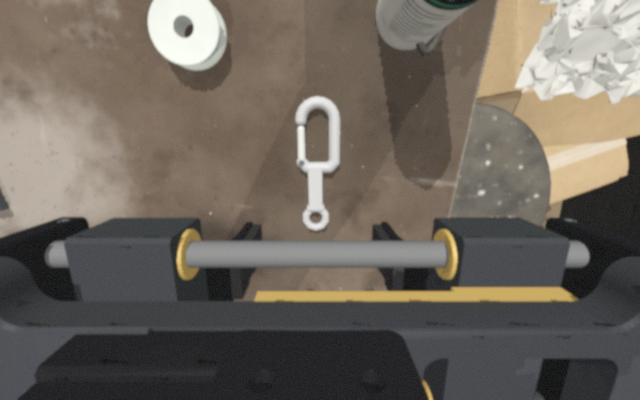

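The wrist view shows the hook apex at (318.5,96), the tail end at (316,230) and the shank middle at about (315.7,188). The gate is on the left.

```bash
python3 - <<'E'
from h import *
ci=r.camera_info("wrist")
a,t=ray(ci,318.5,96,.006),ray(ci,316,230,.006); s=ray(ci,315.7,188,.012)
print(a,t,s,np.linalg.norm(a-t))
E
```

```text
[ 0.62107171 -0.32982144  0.006     ] [ 0.46821086 -0.32603196  0.006     ] [ 0.52130079 -0.32608143  0.012     ] 0.15290781656135846
```

Call:
{"fn": "arm_command", "kwargs": {"moves": [0,0,3.8,0,0,0,3.8,0,0,0,3.8,0,0,0,2.4,0,0,0,1.2,0,0,0,0.8,0,0,0,0,0], "squeeze": 60}}

```text
time: 2.07
ee_pos: [0.5213, -0.326, 0.0039]
eef_rot: [1.0, -0.005, -0.0, -0.0]
ft_force: [-0.7, -0.3, 0.6]
width: 0.0476
grip_force: 0.0
```

Call:
{"fn": "arm_command", "kwargs": {"moves": [0,0,0,0,0,0,0,0,0,0,0,0,0,0,0,0,0,0,0,0,0,0,0,0,0,0,0,0,0,0,0,0], "fingers": 0}}

```text
time: 2.73
ee_pos: [0.522, -0.3257, 0.0051]
eef_rot: [1.0, -0.005, 0.0, 0.0]
ft_force: [-1.0, 1.9, 5.9]
width: 0.015
grip_force: 59.8
```

Call:
{"fn": "arm_command", "kwargs": {"moves": [0,0,-1.5,0,0,0,-3,0,0,0,-3.5,0,0,0,-2.5,0,0,0,0,0,0,0,0,0]}}

```text
time: 3.23
ee_pos: [0.5221, -0.3263, 0.1105]
eef_rot: [1.0, -0.005, 0.001, 0.001]
ft_force: [0.2, 0.5, -4.1]
width: 0.0154
grip_force: 59.8
```

Call:
{"fn": "arm_command", "kwargs": {"moves": [0,-1.5,0,0,0,-3.3,0,0,0,-3.8,0,0,0,-3.8,0,0,0,-3.8,0,0,0,-3.8,0,0,0,-3.8,0,0,0,-3.8,0,0,0,-3.8,0,0,0,-3.3,0,0,0,-2.0,0,0,0,-1.0,0,0]}}

```text
time: 4.23
ee_pos: [0.5238, 0.0553, 0.1078]
eef_rot: [1.0, -0.003, -0.002, -0.001]
ft_force: [-0.2, -0.5, -3.0]
width: 0.0152
grip_force: 59.8
```

Call:
{"fn": "arm_command", "kwargs": {"moves": [0.3,0,0,-3,0.5,0,0,-6,0.3,0,0,-3,0,0,0,0,0,0,0,0,0,0,0,0]}}

```text
time: 4.73
ee_pos: [0.536, 0.0512, 0.1087]
eef_rot: [0.995, 0.098, -0.001, 0.0]
ft_force: [-0.1, 0.8, -2.8]
width: 0.0147
grip_force: 59.8
```

```bash
python3 - <<'E'
from h import *
np.set_printoptions(precision=4,suppress=True)
s=r.read_state();M=R.from_quat(s["eef_rot"]).as_matrix();print(s["time"],s["ee_pos"],M,np.degrees(np.arctan2(M[1,0],M[0,0])),s["width"],s["ft_force"])
ci=r.camera_info("wrist");im=r.camera("wrist")[:,:,::-1];cv2.imwrite("pics/w2.png",cv2.resize(im[0:240,140:460],(800,600),interpolation=cv2.INTER_CUBIC))
print(ci["origin"],ci["attitude"])
E
```

```text
4.7333 [0.536  0.0512 0.1087] [[ 0.9808  0.1949 -0.0015]
 [ 0.1949 -0.9808 -0.0003]
 [-0.0015 -0.     -1.    ]] 11.241409925941376 0.0147183536457101 [-0.0702  0.7709 -2.7853]
[0.6004 0.0632 0.2711] [-0.0951  0.0781 -0.6296  0.7671]
```

View pics/w2.png

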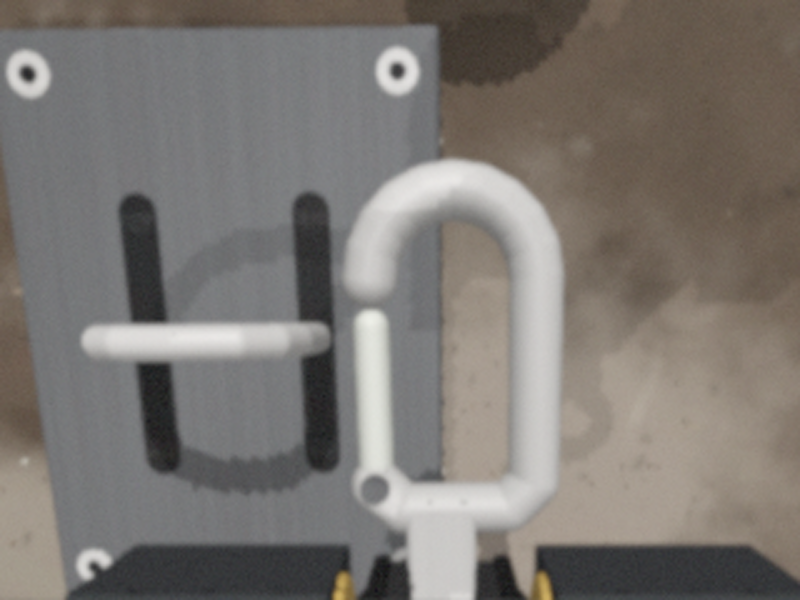

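The hook is in hand: apex (455,160), gate pivot (375,489) and spine outer edge (565,350) in the crop. The bow top's right end is at (318,340), and the right slot runs (311,205)–(322,460). Next I'll put these into tool and world axes.

```bash
python3 - <<'E'
from h import *
np.set_printoptions(precision=4,suppress=True)
ci=r.camera_info("wrist");s=r.read_state();M=R.from_quat(s["eef_rot"]).as_matrix();p=s["ee_pos"]
c=lambda u,v,z:ray(ci,140+u/2.5,v/2.5,z)
T=lambda q:(M.T@(q-p))*1000
z=p[2]-.005
for n,u,v,h,e in[("apex",455,160,.006,(70.5,-3.5)),("pivot",375,489,.012,(0,15)),("spine",565,350,.006,(0,-28)),("spine_in",511,350,.006,(0,-16)),("gate",373,400,.010,(0,15)),("rear_in",455,484,.006,(0,0))]:
    print(n,T(c(u,v,z+h)),"hook",e)
a,b=c(311,205,.012),c(322,460,.012);print("slot",a,b,np.degrees(np.arctan2(*(a-b)[1::-1])))
print("bow top R edge front/back",c(318,322,.062),c(318,360,.062), "left end",c(84,342,.06),"right",c(330,340,.06))
e1,e2=c(437,27,.012),c(441,470,.012);print("plate right edge",e1,e2,np.degrees(np.arctan2(*(e1-e2)[1::-1])))
f=c(5,30,.012);print("plate far edge ang",np.degrees(np.arctan2(*(f-e1)[1::-1]))-90)
E
```

```text
apex [98.7387  3.6293 -1.1067] hook (70.5, -3.5)
pivot [ 28.3768 -14.4152  -7.0319] hook (0, 15)
spine [59.2544 28.685  -1.0619] hook (0, -28)
spine_in [59.2524 16.4799 -1.0629] hook (0, -16)
gate [ 48.418  -14.5872  -5.0536] hook (0, 15)
rear_in [28.1716  3.9752 -1.0302] hook (0, 0)
slot [0.63   0.1153 0.012 ] [0.542  0.0976 0.012 ] 11.321358762007872
bow top R edge front/back [0.5933 0.0985 0.062 ] [0.5826 0.0968 0.062 ] left end [0.5741 0.1657 0.06  ] right [0.5889 0.0946 0.06  ]
plate right edge [0.6918 0.083  0.012 ] [0.547  0.0528 0.012 ] 11.776442897904747
plate far edge ang 11.630565109790552
```

Call:
{"fn": "arm_command", "kwargs": {"moves": [0.15,0,1.5,0,0,0,3,0,0,0,2.5,0,0,0,1.2,0,0,0,0.6,0.3,0,0,0,0,0,0,0,0]}}

```text
time: 5.37
ee_pos: [0.5387, 0.0522, 0.0225]
eef_rot: [0.995, 0.097, 0.001, 0.0]
ft_force: [0.9, -0.4, -1.8]
width: 0.015
grip_force: 59.8
```

```bash
python3 - <<'E'
from h import *
np.set_printoptions(precision=4,suppress=True)
s=r.read_state();M=R.from_quat(s["eef_rot"]).as_matrix();print(s["time"],s["ee_pos"],np.degrees(np.arctan2(M[1,0],M[0,0])),s["width"],s["ft_force"])
ci=r.camera_info("wrist");im=r.camera("wrist")[:,:,::-1];cv2.imwrite("pics/w3.png",cv2.resize(im[0:240,140:460],(800,600),interpolation=cv2.INTER_CUBIC))
p=s["ee_pos"]
for x in((.5862,.106),(.5852,.1058)): print((M.T@(np.array([*x,p[2]])-p)*1000))
E
```

```text
5.3667 [0.5387 0.0522 0.0225] 11.076404496168493 0.014950475902751625 [ 0.8792 -0.3535 -1.8191]
[ 56.9036 -43.6483   0.0562]
[ 55.8838 -43.6442   0.0551]
```

View pics/w3.png

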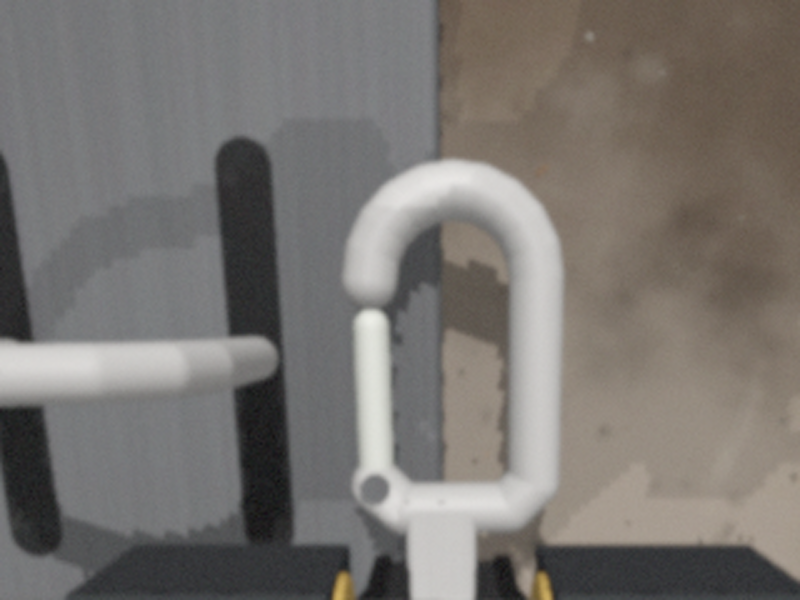

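The hook is low beside the bow. The bow's right end is at (275,358) and the gate line at column 373. I'll check the bow's position along the hook.

```bash
python3 - <<'E'
from h import *
np.set_printoptions(precision=4,suppress=True)
ci=r.camera_info("wrist");s=r.read_state();M=R.from_quat(s["eef_rot"]).as_matrix();p=s["ee_pos"]
T=lambda u,v,z:(M.T@(ray(ci,140+u/2.5,v/2.5,z)-p))*1000
for z in(.035,.045,.055,.065): print(z,T(277,357,z))
print("bow mid",T(100,343,.073),T(100,403,.073))
print("slot",T(241,160,.012),T(268,520,.012))
E
```

```text
0.035 [ 58.2218 -33.9805 -12.0199]
0.045 [ 58.6922 -31.6728 -22.0183]
0.055 [ 59.1625 -29.3652 -32.0167]
0.065 [ 59.6329 -27.0575 -42.0151]
bow mid [ 62.1637 -52.8974 -50.018 ] [ 52.7655 -54.0009 -50.0367]
slot [101.2759 -45.0138  11.0608] [ 15.9167 -43.9347  10.8946]
```

Call:
{"fn": "arm_command", "kwargs": {"moves": [0,0,0.2,-0.5,0,0,0.18,0,0,-0.5,0,0,0,-0.7,0,0,0,-0.5,0,0,0,0,0,0,0,0,0,0]}}

```text
time: 6.0
ee_pos: [0.5346, 0.0695, 0.0179]
eef_rot: [0.995, 0.102, 0.0, -0.0]
ft_force: [0.2, 0.2, -3.1]
width: 0.0149
grip_force: 59.8
```

Call:
{"fn": "arm_command", "kwargs": {"moves": [0,-0.3,0,0,0,-0.2,0,0,0,-0.2,0,0,0,0,0,0,0,0,0,0]}}

```text
time: 6.42
ee_pos: [0.5331, 0.0752, 0.0176]
eef_rot: [0.995, 0.101, -0.0, 0.0]
ft_force: [-0.8, -3.2, -1.5]
width: 0.0152
grip_force: 59.9
```

Contact: about 3 N from the gate. I'm pressing on in small steps.

Call:
{"fn": "arm_command", "kwargs": {"moves": [0,-0.2,0,0,0,-0.2,0,0,0,-0.2,0,0,0,0,0,0,0,0,0,0]}}

```text
time: 6.83
ee_pos: [0.5322, 0.0815, 0.0178]
eef_rot: [0.995, 0.101, 0.0, 0.0]
ft_force: [0.2, -2.3, -2.3]
width: 0.0153
grip_force: 59.9
```

Call:
{"fn": "arm_command", "kwargs": {"moves": [0,-0.2,0,0,0,-0.2,0,0,0,-0.2,0,0,0,0,0,0,0,0,0,0]}}

```text
time: 7.25
ee_pos: [0.5308, 0.0875, 0.0178]
eef_rot: [0.995, 0.101, 0.0, 0.0]
ft_force: [0.4, -3.7, -1.5]
width: 0.0149
grip_force: 60.0
```

```bash
python3 - <<'E'
from h import *
np.set_printoptions(precision=4,suppress=True)
s=r.read_state();M=R.from_quat(s["eef_rot"]).as_matrix();p=s["ee_pos"];print(s["time"],p,np.degrees(np.arctan2(M[1,0],M[0,0])),s["ft_force"],M.T@s["ft_force"],s["torque"])
ci=r.camera_info("wrist");im=r.camera("wrist")[:,:,::-1];cv2.imwrite("pics/w4.png",cv2.resize(im[0:240,140:460],(800,600),interpolation=cv2.INTER_CUBIC))
for x in((.5862,.106),(.5852,.1058)): print((M.T@(np.array([*x,p[2]])-p)*1000))
E
```

```text
7.25 [0.5308 0.0875 0.0178] 11.610223906853722 [ 0.3781 -3.746  -1.4771] [-0.3835  3.7453  1.4774] [-0.9031 -0.0947 -0.2494]
[57.9583 -7.0165  0.0002]
[56.9385 -7.0219  0.0002]
```

View pics/w4.png

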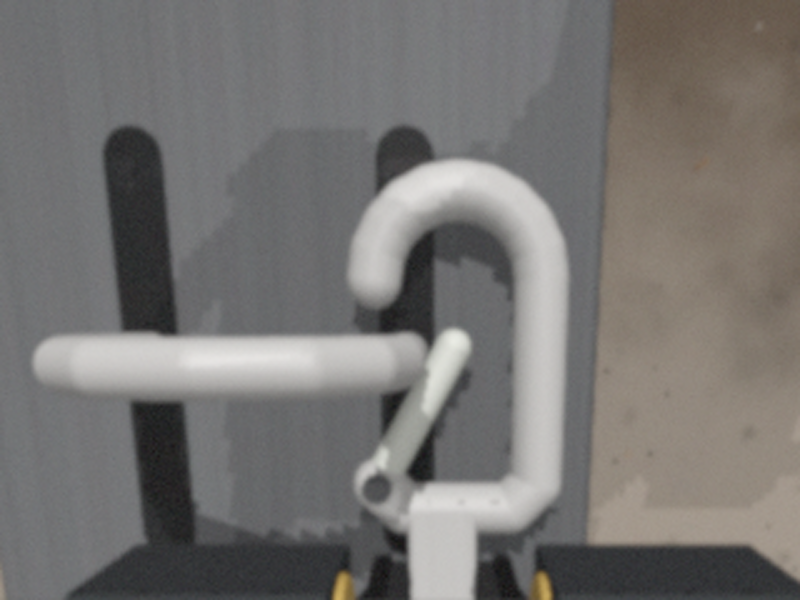

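The gate is swinging in (pivot 375,487; tip 455,340) with the leg on it at about (410,355). About 5.5 mm more is needed to clear the nose.

Call:
{"fn": "arm_command", "kwargs": {"moves": [0,-0.2,0,0,0,-0.2,0,0,0,-0.15,0,0,0,0,0,0,0,0,0,0]}}

```text
time: 7.72
ee_pos: [0.5295, 0.0926, 0.0176]
eef_rot: [0.995, 0.101, -0.0, 0.0]
ft_force: [-0.6, -4.0, -1.5]
width: 0.0153
grip_force: 60.0
```

Call:
{"fn": "arm_command", "kwargs": {"moves": [-0.2,0,0,0,-0.2,0,0,0,0,0,0,0,0,0,0,0]}}

```text
time: 8.05
ee_pos: [0.5252, 0.092, 0.0176]
eef_rot: [0.995, 0.101, -0.001, 0.0]
ft_force: [-1.8, -4.8, -1.7]
width: 0.015
grip_force: 59.9
```

```bash
python3 - <<'E'
from h import *
np.set_printoptions(precision=4,suppress=True)
s=r.read_state();M=R.from_quat(s["eef_rot"]).as_matrix();p=s["ee_pos"];print(s["time"],p,np.degrees(np.arctan2(M[1,0],M[0,0])),M.T@s["ft_force"],s["torque"])
im=r.camera("wrist")[:,:,::-1];cv2.imwrite("pics/w5.png",cv2.resize(im[0:240,140:460],(800,600),interpolation=cv2.INTER_CUBIC))
for x in((.5862,.106),(.5852,.1058)): print((M.T@(np.array([*x,p[2]])-p)*1000))
E
```

```text
8.05 [0.5252 0.092  0.0176] 11.60784368196114 [-2.7178  4.309   1.7136] [-0.8422  0.5379 -0.2384]
[62.6176 -1.4634 -0.0675]
[61.5978 -1.4687 -0.0664]
```

View pics/w5.png

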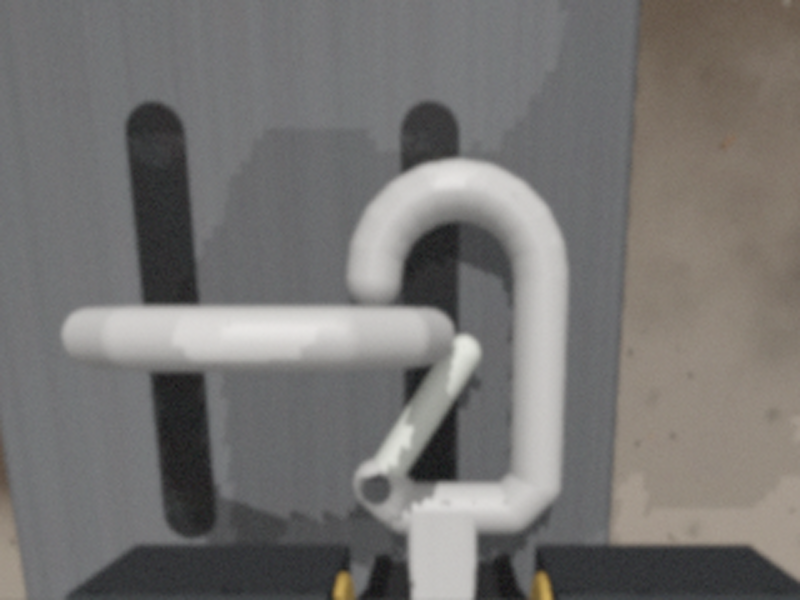

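The leg is past the gate's middle and inside the nose line (slot centre at about column 432, nose inner edge at about 402). I'll draw back in small steps.

Call:
{"fn": "arm_command", "kwargs": {"moves": [-0.2,-0.05,0,0,-0.2,0,0,0,0,0,0,0]}}

```text
time: 8.35
ee_pos: [0.521, 0.0917, 0.0176]
eef_rot: [0.995, 0.101, -0.001, -0.0]
ft_force: [-2.1, -3.1, -1.8]
width: 0.0148
grip_force: 59.9
```

Call:
{"fn": "arm_command", "kwargs": {"moves": [-0.2,0,0,0,-0.2,0,0,0,0,0,0,0]}}

```text
time: 8.6
ee_pos: [0.5174, 0.0911, 0.0177]
eef_rot: [0.995, 0.101, -0.0, -0.0]
ft_force: [-0.9, -0.6, -2.5]
width: 0.0151
grip_force: 59.8
```

Call:
{"fn": "arm_command", "kwargs": {"moves": [-0.2,0,0,0,-0.2,0,0,0,0,0,0,0]}}

```text
time: 8.85
ee_pos: [0.5138, 0.0905, 0.0178]
eef_rot: [0.995, 0.101, 0.0, -0.0]
ft_force: [-0.1, 0.5, -2.4]
width: 0.0146
grip_force: 59.8
```

```bash
python3 - <<'E'
from h import *
np.set_printoptions(precision=4,suppress=True)
s=r.read_state();M=R.from_quat(s["eef_rot"]).as_matrix();p=s["ee_pos"];print(s["time"],p,np.degrees(np.arctan2(M[1,0],M[0,0])),M.T@s["ft_force"],s["torque"])
im=r.camera("wrist")[:,:,::-1];cv2.imwrite("pics/w6.png",cv2.resize(im[0:240,140:460],(800,600),interpolation=cv2.INTER_CUBIC))
for x in((.5862,.106),(.5852,.1058)): print((M.T@(np.array([*x,p[2]])-p)*1000))
E
```

```text
8.85 [0.5138 0.0905 0.0178] 11.634659180092704 [ 0.0169 -0.4884  2.3954] [0.07   0.1019 0.0174]
[74.0615 -0.6268  0.0249]
[73.0418 -0.6326  0.0246]
```

View pics/w6.png

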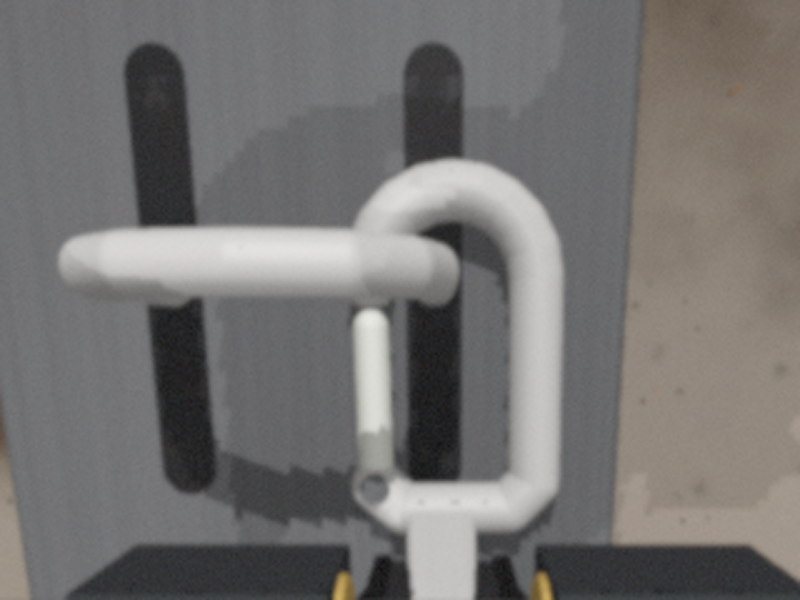

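The gate has sprung shut (bar straight, 372,310–375,487) and the leg is inside the bend. I'll centre it and draw back.

Call:
{"fn": "arm_command", "kwargs": {"moves": [0,-0.2,0,0,0,-0.2,0,0,-0.2,0,0,0,-0.2,0,0,0,0,0,0,0,0,0,0,0]}}

```text
time: 9.4
ee_pos: [0.5091, 0.093, 0.0177]
eef_rot: [0.995, 0.101, -0.0, 0.0]
ft_force: [0.0, 0.2, -1.7]
width: 0.0148
grip_force: 59.8
```

Call:
{"fn": "arm_command", "kwargs": {"moves": [-0.15,0,0,0,-0.15,0,0,0,-0.15,0,0,0,0,0,0,0]}}

```text
time: 9.73
ee_pos: [0.5053, 0.0922, 0.018]
eef_rot: [0.995, 0.101, 0.001, -0.0]
ft_force: [1.7, 0.8, -2.4]
width: 0.0149
grip_force: 59.8
```

Call:
{"fn": "arm_command", "kwargs": {"moves": [-0.1,0,0,0,-0.1,0,0,0,-0.1,0,0,0,0,0,0,0]}}

```text
time: 10.07
ee_pos: [0.5022, 0.0916, 0.0179]
eef_rot: [0.995, 0.101, 0.0, 0.0]
ft_force: [4.5, 0.9, -2.9]
width: 0.015
grip_force: 59.8
```

The arm is stiff, about 10 N/mm. I'll lower the grip so the hook slips before the bow can be overloaded while I feel for the stop.

Call:
{"fn": "arm_command", "kwargs": {"moves": [0,0,0,0,-0.05,0,0,0,-0.05,0,0,0,0,0,0,0], "squeeze": 8}}

```text
time: 10.4
ee_pos: [0.5013, 0.0917, 0.0179]
eef_rot: [0.995, 0.101, 0.0, -0.0]
ft_force: [4.9, 1.8, -2.4]
width: 0.016
grip_force: 8.0
```

Call:
{"fn": "arm_command", "kwargs": {"moves": [-0.1,0,0,0,-0.1,0,0,0,-0.1,0,0,0,-0.1,0,0,0,0,0,0,0]}}

```text
time: 10.82
ee_pos: [0.4972, 0.0908, 0.0179]
eef_rot: [0.995, 0.101, 0.0, -0.0]
ft_force: [4.8, 1.5, -2.2]
width: 0.0158
grip_force: 8.0
```

```bash
cat > snap.py <<'E'
from h import *
import sys
np.set_printoptions(precision=4,suppress=True)
n=sys.argv[1];s=r.read_state();M=R.from_quat(s["eef_rot"]).as_matrix()
print(s["time"],s["ee_pos"],M.T@s["ft_force"])
im=r.camera("wrist")[:,:,::-1].copy();cv2.imwrite(f"pics/s{n}.png",im)
if len(sys.argv)>2:
    o=cv2.imread(f"pics/s{sys.argv[2]}.png")
    def m(u0,u1,v0,v1,k):
        t=o[v0:v1,u0:u1];q=cv2.matchTemplate(im,t,cv2.TM_CCOEFF_NORMED);_,b,_,l=cv2.minMaxLoc(q);print(k,l[0]-u0,l[1]-v0,round(b,3))
    m(160,330,75,130,"bow"); m(300,330,200,222,"shank"); m(330,370,120,215,"hook")
E
python3 snap.py 1
```

```text
10.8167 [0.4972 0.0908 0.0179] [ 4.9577 -0.4672  2.1541]
```

Call:
{"fn": "arm_command", "kwargs": {"moves": [-0.1,0,0,0,-0.1,0,0,0,-0.1,0,0,0,-0.1,0,0,0,0,0,0,0]}}

```text
time: 11.28
ee_pos: [0.4932, 0.0899, 0.0178]
eef_rot: [0.995, 0.101, 0.0, -0.0]
ft_force: [3.4, 1.8, -2.1]
width: 0.016
grip_force: 8.0
```

```bash
python3 snap.py 2 1
```

```text
11.2833 [0.4932 0.0899 0.0178] [ 3.7093 -1.1201  2.0568]
bow 0 0 0.998
shank 0 0 0.993
hook 0 0 0.988
```

The bow rides along with the hook and nothing slips. I'll keep drawing back.

Call:
{"fn": "arm_command", "kwargs": {"moves": [-0.1,0,0,0,-0.1,0,0,0,-0.1,0,0,0,-0.1,0,0,0,0,0,0,0]}}

```text
time: 11.75
ee_pos: [0.4892, 0.0891, 0.0178]
eef_rot: [0.995, 0.101, 0.0, 0.0]
ft_force: [5.0, 2.3, -1.7]
width: 0.0157
grip_force: 8.0
```

```bash
python3 snap.py 3 2
```

```text
11.75 [0.4892 0.0891 0.0178] [ 5.3515 -1.2471  1.7214]
bow 0 0 0.998
shank 0 0 0.994
hook 0 -1 0.966
```

Call:
{"fn": "arm_command", "kwargs": {"moves": [-0.1,0,0,0,-0.1,0,0,0,-0.1,0,0,0,0,0,0,0]}}

```text
time: 12.13
ee_pos: [0.4863, 0.0884, 0.0178]
eef_rot: [0.995, 0.101, 0.0, 0.0]
ft_force: [4.5, 2.3, -2.9]
width: 0.0162
grip_force: 8.0
```

```bash
python3 snap.py 4 2
```

```text
12.1333 [0.4863 0.0884 0.0178] [ 4.8465 -1.312   2.9343]
bow 0 0 0.998
shank 0 0 0.994
hook 0 0 0.935
```

Call:
{"fn": "arm_command", "kwargs": {"moves": [-0.1,0,0,0,-0.1,0,0,0,-0.1,0,0,0,-0.1,0,0,0,0,0,0,0]}}

```text
time: 12.6
ee_pos: [0.4823, 0.0876, 0.0177]
eef_rot: [0.995, 0.101, 0.0, 0.0]
ft_force: [4.4, 1.5, -1.8]
width: 0.0159
grip_force: 8.0
```

```bash
python3 snap.py 5 2
```

```text
12.6 [0.4823 0.0876 0.0177] [ 4.6274 -0.5713  1.8319]
bow 0 0 0.998
shank 0 0 0.998
hook 0 0 0.93
```

Call:
{"fn": "arm_command", "kwargs": {"moves": [-0.1,0,0,0,-0.1,0,0,0,-0.1,0,0,0,0,0,0,0]}}

```text
time: 12.98
ee_pos: [0.4794, 0.087, 0.0177]
eef_rot: [0.995, 0.101, 0.0, 0.0]
ft_force: [3.5, 1.3, -1.8]
width: 0.0159
grip_force: 8.0
```

```bash
python3 snap.py 6 2
```

```text
12.9833 [0.4794 0.087  0.0177] [ 3.6495 -0.5845  1.799 ]
bow 0 0 0.998
shank 0 0 0.994
hook 0 0 0.926
```

Call:
{"fn": "arm_command", "kwargs": {"moves": [-0.1,0,0,0,-0.1,0,0,0,-0.1,0,0,0,-0.1,0,0,0,0,0,0,0]}}

```text
time: 13.45
ee_pos: [0.4755, 0.0862, 0.0177]
eef_rot: [0.995, 0.101, 0.0, 0.0]
ft_force: [3.4, 1.4, -1.3]
width: 0.0164
grip_force: 8.0
```

```bash
python3 snap.py 7 2
```

```text
13.45 [0.4755 0.0862 0.0177] [ 3.6426 -0.6388  1.3017]
bow 0 0 0.997
shank 0 0 0.979
hook 0 0 0.936
```

Call:
{"fn": "arm_command", "kwargs": {"moves": [-0.1,0,0,0,-0.1,0,0,0,-0.1,0,0,0,0,0,0,0]}}

```text
time: 13.83
ee_pos: [0.4726, 0.0856, 0.0178]
eef_rot: [0.995, 0.101, 0.0, 0.0]
ft_force: [4.6, 1.5, -1.9]
width: 0.016
grip_force: 8.0
```

```bash
python3 snap.py 8 2
```

```text
13.8333 [0.4726 0.0856 0.0178] [ 4.8603 -0.5629  1.8805]
bow 0 0 0.992
shank 0 0 0.979
hook 0 0 0.937
```

Call:
{"fn": "arm_command", "kwargs": {"moves": [-0.1,0,0,0,-0.1,0,0,0,-0.1,0,0,0,0,0,0,0]}}

```text
time: 14.22
ee_pos: [0.4707, 0.0852, 0.0182]
eef_rot: [0.995, 0.101, 0.001, -0.0]
ft_force: [8.7, 2.5, -2.4]
width: 0.0158
grip_force: 8.0
```

```bash
python3 snap.py 9 2
```

```text
14.2167 [0.4707 0.0852 0.0182] [ 8.998  -0.6626  2.422 ]
bow 0 -1 0.986
shank 0 0 0.979
hook 0 0 0.938
```

Call:
{"fn": "arm_command", "kwargs": {"moves": [-0.1,0,0,0,-0.1,0,0,0,-0.1,0,0,0,0,0,0,0]}}

```text
time: 14.6
ee_pos: [0.469, 0.0849, 0.0187]
eef_rot: [0.995, 0.101, 0.002, -0.0]
ft_force: [11.2, 3.7, -2.4]
width: 0.0161
grip_force: 8.0
```

```bash
python3 snap.py 10 2
```

```text
14.6 [0.469  0.0849 0.0187] [11.7473 -1.3645  2.461 ]
bow 0 -4 0.982
shank 0 -3 0.981
hook 0 -3 0.935
```

The stop is felt at TCP x ≈ 0.472, with a pull of about 11.7 N and the hook just starting to slip in the pads. I'll hold briefly, ease down, then release.

Call:
{"fn": "arm_command", "kwargs": {"moves": [0,0,0,0,0,0,0,0,0,0,0,0,0,0,0.05,0,0,0,0.05,0,0,0,0,0]}}

```text
time: 15.15
ee_pos: [0.4689, 0.0849, 0.0176]
eef_rot: [0.995, 0.101, 0.002, -0.0]
ft_force: [10.3, 3.1, -1.9]
width: 0.0158
grip_force: 8.0
```

Call:
{"fn": "arm_command", "kwargs": {"moves": [0,0,0,0,0,0,0,0,0,0,0,0,0,0,0,0,0,0,0,0,0,0,0,0], "fingers": 40}}

```text
time: 15.65
ee_pos: [0.4663, 0.0842, 0.0166]
eef_rot: [0.995, 0.101, -0.0, 0.0]
ft_force: [0.2, 0.5, -0.1]
width: 0.0342
grip_force: 0.0
```

```bash
python3 snap.py 11 10; python3 - <<'E'
import cv2
im=cv2.imread("pics/s11.png");cv2.imwrite("pics/w7.png",cv2.resize(im[0:240,140:460],(800,600),interpolation=cv2.INTER_CUBIC))
E
```

```text
15.65 [0.4663 0.0842 0.0166] [ 0.2668 -0.4334  0.1374]
bow -1 -7 0.979
shank 0 -5 0.987
hook 0 -4 0.991
```

View pics/w7.png

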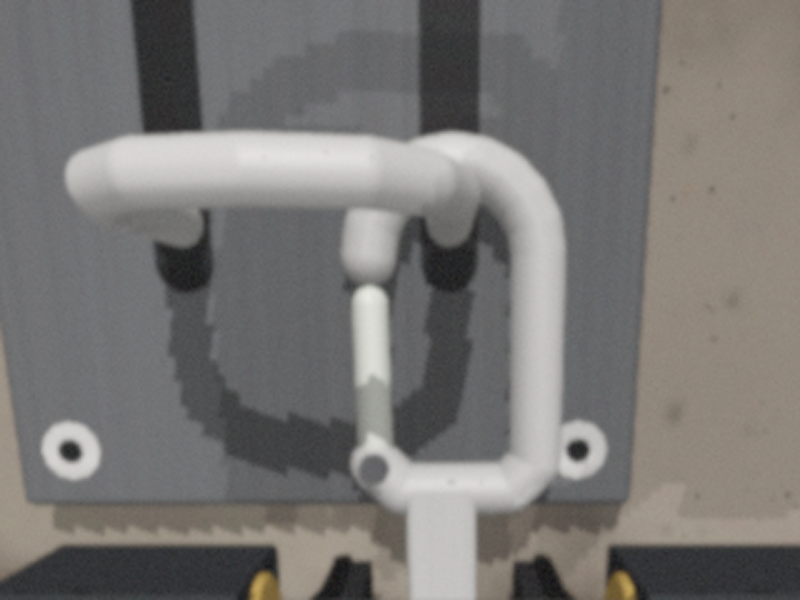

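Released: the gate is shut (370,290–375,465), the leg sits in the bend and the bow is at the stop. I'll lift straight off.

Call:
{"fn": "arm_command", "kwargs": {"moves": [0,0,-0.5,0,0,0,-1,0,0,0,-2,0,0,0,-3,0,0,0,-3,0,0,0,-2,0,0,0,0,0,0,0,0,0]}}

```text
time: 16.37
ee_pos: [0.4675, 0.0845, 0.1335]
eef_rot: [0.995, 0.101, 0.002, 0.0]
ft_force: [0.1, -0.1, -0.3]
width: 0.0349
grip_force: 0.0
```

```bash
python3 - <<'E'
from h import *
np.set_printoptions(precision=4,suppress=True)
s=r.read_state();print(s["time"],s["ee_pos"],s["ft_force"])
im=r.camera("wrist")[:,:,::-1];a=cv2.resize(im[20:260,180:420],(560,560),interpolation=cv2.INTER_CUBIC)
cv2.imwrite("pics/w8.png",a)
E
```

```text
16.3667 [0.4675 0.0845 0.1335] [ 0.1452 -0.1074 -0.2529]
```

View pics/w8.png

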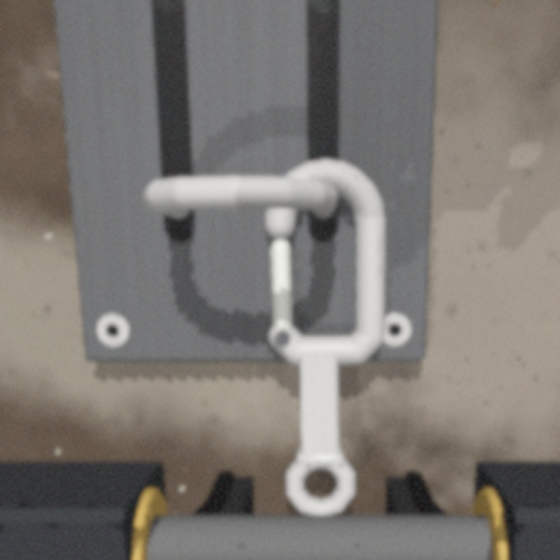

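The hook lies on the plate with its gate shut and the leg in the bend. I'll check its length against 152.5 mm for flatness and the leg-to-apex gap, then hand in.

```bash
python3 - <<'E'
from h import *
ci=r.camera_info("wrist");c=lambda u,v,z:ray(ci,180+u*240/560,20+v*240/560,z)
for zt in(.006,.012,.018): print(zt,np.linalg.norm((c(324,158,.018)-c(321,517,zt))[:2]))
L=np.linalg.norm; a=c(324,158,.018)
b0,b1=c(230,176,.068),c(230,208,.068)
d=np.array([np.cos(.202),np.sin(.202)])
print("apex - bow centre along slot (expect 17 mm):",(a[:2]-((b0+b1)/2)[:2])@d - 0)
print("apex",a,"bow",(b0+b1)/2)
E
```

```text
0.006 0.15794541162255518
0.012 0.15544074465648275
0.018 0.15293608944261292
apex - bow centre along slot (expect 17 mm): 0.01731123436926162
apex [0.56774718 0.10201752 0.018     ] bow [0.54449409 0.12927707 0.068     ]
```

The hook is flat (152.9 mm) and the leg is home (17.3 mm, against 17 expected).

```bash
python3 -c "
from bench import r
print(r.close_job())"
```

```text
the job is handed in; nothing more can be done
None
```

The job is handed in: the hook is on the bow's right leg with its gate shut, the bow was drawn about 33 mm to its stop and held at a pull of about 10–12 N, and the hook was left lying flat on the plate with the leg home in the bend.

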